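Mark the occupied jar holders on the sample hand-in rack

TASK

Two sample jars have been handed in on the three-place rack: at each holder that has a jar in its cup, flip the marker plate right over its pivot, away from you, and gently lay it flat on the holder so that it shows the filled disc instead of the ring. Do it by pushing with the fingertips, gripping nothing; leave the marker of the empty holder as it is, the jars standing untouched in their cups, and the things lying beside the rack alone.

Things in the scene. Friction and masses are not known exactly. Their poses are not given: they have to be found in the camera images.
- holder_a: one of three like grey holders, 100 mm apart on a rail (places vary). Origin: on the desk below mid-pivot; x to the back (away from the robot), y left along the pivot. Block 84 mm wide, x -10 to +56 mm, flat top at z 59 mm; hinge lugs at y +-33 to 41 mm, up to z 70 mm; pivot at x 0, z 62 mm. Behind it a jar cup: centre x 100 mm, y 0, 58 mm wide inside, floor z 10 mm, rim z 30 mm
- holder_b: one of three like grey holders, 100 mm apart on a rail (places vary). Origin: on the desk below mid-pivot; x to the back (away from the robot), y left along the pivot. Block 84 mm wide, x -10 to +56 mm, flat top at z 59 mm; hinge lugs at y +-33 to 41 mm, up to z 70 mm; pivot at x 0, z 62 mm. Behind it a jar cup: centre x 100 mm, y 0, 58 mm wide inside, floor z 10 mm, rim z 30 mm
- holder_c: one of three like grey holders, 100 mm apart on a rail (places vary). Origin: on the desk below mid-pivot; x to the back (away from the robot), y left along the pivot. Block 84 mm wide, x -10 to +56 mm, flat top at z 59 mm; hinge lugs at y +-33 to 41 mm, up to z 70 mm; pivot at x 0, z 62 mm. Behind it a jar cup: centre x 100 mm, y 0, 58 mm wide inside, floor z 10 mm, rim z 30 mm
- marker_a (a joint): turn of holder_a's marker about its pivot: 0 = flat out in front of the block towards the robot, ring up, 60 mm clear under it; pi/2 upright; pi (end stop) flat on the block, filled disc up. White plate 3 mm thick, 60 mm wide, 51 mm long from the pivot, then a 28 mm wide finger tab to 60 mm. Stiff hinge (0.025 N m, under 1 N at the tab): stays where left. Starts at 0 to 0.35
- marker_b (a joint): turn of holder_b's marker about its pivot: 0 = flat out in front of the block towards the robot, ring up, 60 mm clear under it; pi/2 upright; pi (end stop) flat on the block, filled disc up. White plate 3 mm thick, 60 mm wide, 51 mm long from the pivot, then a 28 mm wide finger tab to 60 mm. Stiff hinge (0.025 N m, under 1 N at the tab): stays where left. Starts at 0 to 0.35
- marker_c (a joint): turn of holder_c's marker about its pivot: 0 = flat out in front of the block towards the robot, ring up, 60 mm clear under it; pi/2 upright; pi (end stop) flat on the block, filled disc up. White plate 3 mm thick, 60 mm wide, 51 mm long from the pivot, then a 28 mm wide finger tab to 60 mm. Stiff hinge (0.025 N m, under 1 N at the tab): stays where left. Starts at 0 to 0.35
- tab_a (a point): middle of the outer edge of the finger tab of holder_a's marker, 60 mm from the pivot (it moves with the plate)
- tab_b (a point): middle of the outer edge of the finger tab of holder_b's marker, 60 mm from the pivot (it moves with the plate)
- tab_c (a point): middle of the outer edge of the finger tab of holder_c's marker, 60 mm from the pivot (it moves with the plate)
- jar_1: sample jar with a screw lid, 61 mm across, 72 mm tall, about 0.1 kg, standing loose in the cup of one of the holders; origin at the centre of its underside, z up
- jar_2: sample jar with a screw lid, 61 mm across, 72 mm tall, about 0.1 kg, standing loose in the cup of one of the holders; origin at the centre of its underside, z up
- stapler: bystander: desk stapler, 127 x 36 x 40 mm, right of the rack; origin at the centre of its underside
- tape_dispenser: bystander: small tape dispenser, 110 x 28 x 60 mm, left of the rack; origin at the centre of its underside
- label_roll_2: bystander: roll of labels, 62 mm across, 40 mm tall, left of the rack; origin at the centre of its underside
Not all that is in view belongs to the job. Of the things that look like the jar_2, the larger one is meant. What is shaped like the jar_1 but turquoise is not meant.

How it is judged:
By the outcome, as a careful person would: the job done as asked, in the order asked, and still so for the second after the job is handed in, with the robot touching nothing.
It also fails if it takes over 51 s, if anything falls off the work surface, if the arm or the gripper's body presses on something with over 40 N, if the wrist force passes 120 N, or if a joint passes its speed limit or range.

ROBOT

A 6-joint arm with a two-finger parallel gripper is mounted at the origin on a cart in front of the work surface, level with it; the furniture and walls round the work are solid. World frame = base frame: x ahead of the robot, y to its left, z up, the work surface at z = 0. Lengths are in m, angles in rad, forces in N, time in s.
With the tool pointing down it reaches from about 0.25 to 0.775 m from the base axis. Payload 4 kg.
Tool frame: the origin (TCP) lies at the very end of the fingers, on their centre line; the grasp point (between the pads) lies 19 mm behind it (robot.hold_point_z is the distance from the TCP to the grasp point, in m); z points along the fingers, y is the line along which they close (so a half turn about z gives the same grasp; the last joint's range is limited). The gripper opens to 94 mm and grips with 3 to 60 N. Pads are 16 mm wide; open, the fingers measure 119 mm over their backs; the gripper's body (75 mm by 177 mm) begins 78 mm behind the grasp point.
Start: joints at [1.216, 0.087, 1.371, -0, 1.684, -0.103], TCP at [0.137, 0.533, 0.184] pointing down, gripper open.
Joint ranges: [-3.1, 3.1], [-0.76, 2.03], [0.27, 2.55], [-1.08, 4.22], [0.17, 2.65], [-2.57, 2.57]. Speed limits (rad/s): [2.79, 2.79, 3.14, 3.14, 3.14, 3.14].

INTERFACE

Orientations are given as [roll, pitch, yaw] about the fixed x, y, z axes, in that order (R = Rz(yaw) Ry(pitch) Rx(roll)).
In Python, from bench import robot gives the robot as it stands.
- The arm moves only by the tool carry_out, never from a script. Its argument "steps" is a list of rows, each a list of 3 entries, a list of its own where there are three numbers: the shift along the tool's x, y, z in m, then the turn about the tool's z in units of 10 degrees (1.0 is 10 degrees), then the closure, from -1 (fully open) to 1 (shut). In form: [[[tx, ty, tz], roll, jaw], ...]. A call has 1 to 10 rows; each row is the pose to reach, as a shift and turn from the pose commanded when the call began, along the tool's axes at that moment; what a row does not reach only later rows make up. A row lasts 1/8 s, in which the tool goes at most 62.5 mm and 10.7 degrees, less where a joint would pass 70% of its speed; a pose out of reach is approached as far as the arm can. A call with a gripper value outside its range is refused whole. The fingers move at their own pace and stop on an object; the grip force is fixed at half the most. Time passes only in rows, so rows that repeat a pose let the fingers close. It gives the time, the measured TCP pose, the force, the opening and the grip force at its end, in the units of the state.
- robot.get_obs(): the state, without advancing time (a new reading comes with each control period).
- robot.snapshot(name): name is "side" or "top"; returns a dict with "image" (420x560x3 uint8, red, green, blue), "z_map" (420x560 float32, m along the optical axis (not along the pixel's ray), 0 where there is no reading), "mtx" (3x3 intrinsics, pixels), "D" ([k1, k2, p1, p2, k3] as OpenCV has them; the pictures are not rectified), "R" (3x3) and "t" (3): a world point X has camera coordinates R X + t. Camera axes: x right, y down, z forward; pixel columns grow to the right and rows downward; lengths in m; the calibration is good to about 2 mm. A picture is of the moment at which its call begins.
- robot.close_job(): hands the job in; it is judged then, once.
The state is a dict: "time": time; "joint_positions": joint angles; "qvel": joint speeds; "joint_torque": joint torques, N m; "tool_pos": TCP position; "ee_rot": TCP orientation; "wrist_force": force on the tool from outside, world axes, zero at the start; "wrist_torque": the same for the moment, N m; "width": finger opening in m; "finger_force": force on a finger pad.
Only numpy, scipy, OpenCV 4.12 (cv2) and the standard library are available. Lean on these libraries where they do the work, as an engineer would, in place of code of your own. Each camera call takes 0.05 s, during which the arm holds its last target. There are 200 camera calls.

## Working session

There is one attempt and no reset: what is moved stays moved. The work goes in short steps, Python scripts to look and compute and a tool call to move; the robot and the scene stay as the last step left them, time stands still between calls to the robot, and variables do not carry over. Pictures are saved under pics/ and viewed, at most 10 in all, crops included, and the job is handed in when it is done.

Besides the shell and the picture viewer there is one more tool, called after "Request:" as a command line: name --argument value ..., lists and objects as JSON in quotes. carry_out: Moves the arm, as the interface text tells. Its arguments: {"type":"object","properties":{"steps":{"type":"array","items":{"type":"array"}}},"required":["steps"]}

```bash
mkdir -p pics
cat > h.py <<'E'
import numpy as np, cv2
from bench import robot
def snap(n,f=None):
    s=robot.snapshot(n)
    if f: cv2.imwrite('pics/'+f,s['image'][:,:,::-1])
    return s
def ray(s,u,v):
    p=cv2.undistortPoints(np.array([[[u,v]]],float),np.array(s['mtx']),np.array(s['D']))[0,0]
    R=np.array(s['R']);t=np.array(s['t'])
    return -R.T@t, R.T@np.array([p[0],p[1],1.])
def onplane(s,u,v,z):
    c,d=ray(s,u,v); return c+d*(z-c[2])/d[2]
def depth(s,u,v):
    c,d=ray(s,u,v); return c+d*s['z_map'][int(v),int(u)]
E
python3 - <<'E'
from h import *
for n in('side','top'):
    s=snap(n,n+'0.png'); c,d=ray(s,280,210); print(n,c.round(3),d.round(3),(s['z_map']>0).mean())
o=robot.get_obs(); print(o['time'],o['tool_pos'],o['ee_rot'],o['width'])
E
```

```text
side [0.546 0.855 0.837] [ 0.053 -0.749 -0.66 ] 0.9961862244897959
top [0.316 0.01  1.497] [ 0.205 -0.006 -0.979] 0.9960459183673469
0.1 [0.13685722 0.53213935 0.18322729] [-3.13960732e+00 -1.78122749e-04  2.88979013e+00] 0.09398455443420252
```

View pics/side0.png

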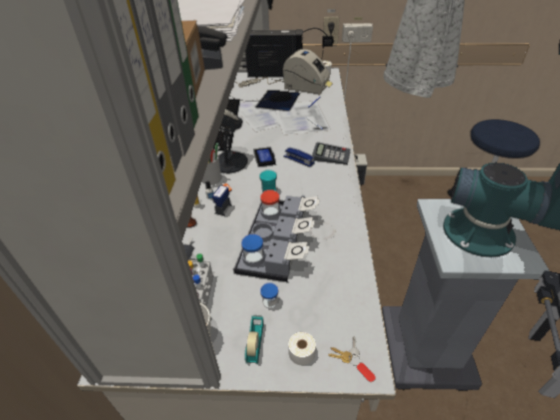

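View pics/top0.png

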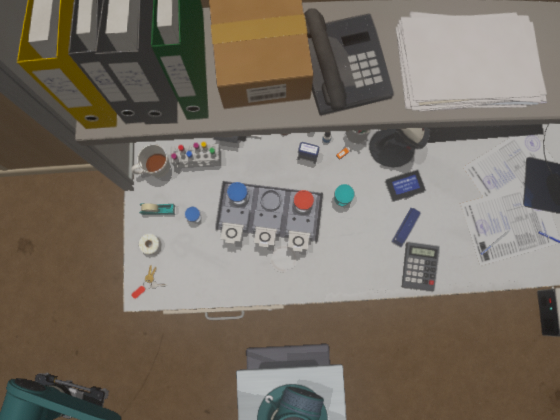

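The top view shows the rack with a blue-lid jar at (237,192) on the left, a red-lid jar at (303,203) on the right, and the middle cup empty at (270,200). The plates are at about (232,233), (265,237) and (298,241). The turquoise jar at (344,195) and the small blue jar at (193,215) are decoys.

Run:
```python
from h import *
s=snap('top'); cv2.imwrite('pics/topc.png',cv2.resize(s['image'][165:265,195:345,::-1],None,fx=5,fy=5,interpolation=2))
for n,(u,v) in dict(lidL=(237,192),lidR=(303,203),ringL=(232,233),ringM=(265,237),ringR=(298,241),blkL=(234,213),blkM=(267,219),blkR=(300,223),shelf=(300,115)).items(): print(n,depth(s,u,v).round(3))
# block-top/plate height classes
vv,uu=np.mgrid[165:265,195:345]
P=np.array([depth(s,u,v) for u,v in zip(uu.ravel(),vv.ravel())]).reshape(100,150,3)
img=s['image'][165:265,195:345].astype(int)
white=(img.min(2)>190)&(P[...,2]>.035)&(P[...,2]<.12)
n,l,st,c=cv2.connectedComponentsWithStats(white.astype(np.uint8))
for i in range(1,n):
    if st[i,4]>60: 
        q=P[l==i]; print('white',c[i].round(1)+[195,165],st[i],q.mean(0).round(3),q.min(0).round(3),q.max(0).round(3))
s2=snap('side'); cv2.imwrite('pics/sidec.png',cv2.resize(s2['image'][170:290,225:335,::-1],None,fx=5,fy=5,interpolation=2))
```

```text
lidL [0.674 0.127 0.083]
lidR [ 0.631 -0.069  0.079]
ringL [0.552 0.147 0.074]
ringM [0.535 0.05  0.073]
ringR [ 0.518 -0.047  0.075]
blkL [0.616 0.14  0.057]
blkM [0.592 0.041 0.061]
blkR [ 0.575 -0.057  0.056]
shelf [ 0.747 -0.053  0.473]
```

View pics/topc.png

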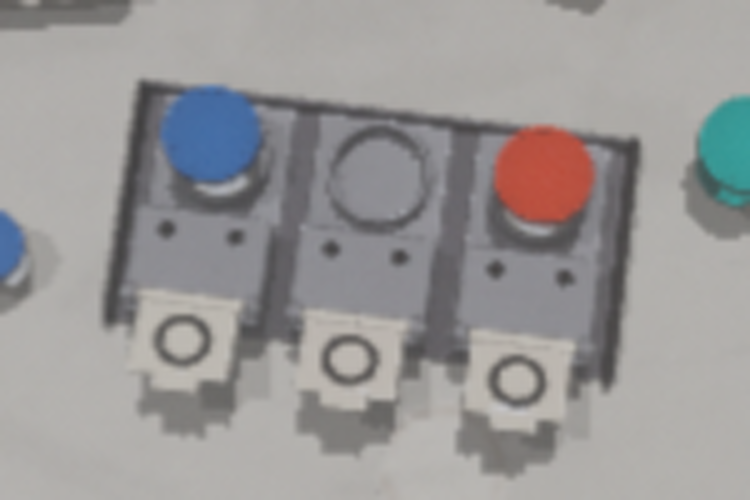

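View pics/sidec.png

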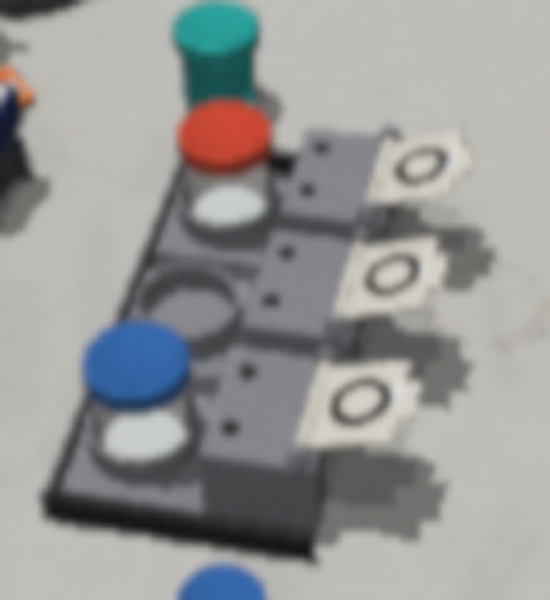

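The crops confirm it: ring up on all three plates, the left (blue) and right (red) cups filled, the middle cup empty. Now I triangulate from the two views.

Run:
```python
from h import *
t=snap('top'); s=snap('side')
T=lambda p:(195+(p[0]+.5)/5-.5,165+(p[1]+.5)/5-.5); S=lambda p:(225+(p[0]+.5)/5-.5,170+(p[1]+.5)/5-.5)
def tri(a,b):
    c1,d1=ray(t,*T(a));c2,d2=ray(s,*S(b));A=np.stack([d1,-d2],1);k=np.linalg.lstsq(A,c2-c1,rcond=None)[0]
    p,q=c1+k[0]*d1,c2+k[1]*d2;return ((p+q)/2).round(4),round(np.linalg.norm(p-q),4)
for n,a,b in [('ringL',(183,341),(361,402)),('ringM',(349,360),(392,274)),('ringR',(517,381),(421,165)),('lidL',(212,135),(137,363)),('lidR',(544,175),(225,134)),
 ('dotLl',(166,229),(230,428)),('dotLr',(235,237),(248,372)),('dotRl',(496,269),(307,190)),('dotRr',(565,277),(321,148)),('dotMl',(331,249),(271,300)),('dotMr',(400,257),(287,252))]: print(n,*tri(a,b))
D=[onplane(t,*T(p),.059) for p in[(166,229),(235,237),(331,249),(400,257),(496,269),(565,277)]]
print(np.round(D,4)); v=(D[0]+D[1]-D[4]-D[5])/2; print('yaw',np.degrees(np.arctan2(-v[0],v[1])),np.linalg.norm(v))
for n,p in dict(bL1=(137,290),bL2=(241,297),bR1=(470,332),bR2=(573,343)).items(): print(n,onplane(t,*T(p),.063).round(4))
for n,p in dict(tL=(177,388),tR=(513,430)).items(): print(n,onplane(t,*T(p),.075).round(4))
```

```text
ringL [0.554  0.1493 0.0698] 0.0007
ringM [0.5372 0.0512 0.0728] 0.001
ringR [ 0.5195 -0.0473  0.0725] 0.001
lidL [0.678  0.1273 0.0751] 0.0011
lidR [ 0.6423 -0.0706  0.0768] 0.0011
dotLl [0.6253 0.1586 0.0576] 0.0009
dotLr [0.6179 0.117  0.0582] 0.0007
dotRl [ 0.59   -0.0393  0.0581] 0.0009
dotRr [ 0.5827 -0.0804  0.058 ] 0.0005
dotMl [0.6076 0.0593 0.0585] 0.0011
dotMr [0.6002 0.0181 0.0586] 0.0006
[[ 0.6245  0.1585  0.059 ]
 [ 0.6174  0.1169  0.059 ]
 [ 0.6069  0.0594  0.059 ]
 [ 0.5998  0.0181  0.059 ]
 [ 0.5894 -0.0392  0.059 ]
 [ 0.5823 -0.0803  0.059 ]]
yaw -10.081950448480088 0.20056328118551836
bL1 [0.5872 0.1767 0.063 ]
bL2 [0.5797 0.1144 0.063 ]
bR1 [ 0.5513 -0.0213  0.063 ]
bR2 [ 0.5414 -0.0823  0.063 ]
tL [0.525  0.1534 0.075 ]
tR [ 0.4898 -0.043   0.075 ]
```

Yaw is about -10.1°. The pivots are about (0.581, 0.145) on the left and (0.545, -0.0525) on the right. Moving in front of the left plate with the fingers shut and the tool lined up with the rack.

Request:
carry_out --steps '[[[-0.05,-0.033,0],-0.43,1],[[-0.1,-0.065,0],-0.43,1],[[-0.15,-0.097,0],-0.43,1],[[-0.2,-0.13,0],-0.43,1],[[-0.25,-0.162,0],-0.43,1],[[-0.3,-0.194,0],-0.43,1],[[-0.35,-0.226,0],-0.43,1],[[-0.4,-0.258,0],-0.43,1],[[-0.422,-0.2725,0],-0.43,1],[[-0.422,-0.2725,0],-0.43,1]]'

```text
time: 1.55
tool_pos: [0.4786, 0.1622, 0.1838]
ee_rot: [-3.141, -0.001, 2.961]
wrist_force: [-0.7, 0.2, 0.6]
width: 0.0009
finger_force: 0.0
```

Request:
carry_out --steps '[[[0,0,0.05],0,1],[[0,0,0.1],0,1],[[0,0,0.134],0,1],[[-0.01,0,0.134],0,1],[[-0.02,0,0.134],0,1],[[-0.028,0,0.134],0,1],[[-0.028,0,0.134],0,1]]'

```text
time: 2.42
tool_pos: [0.5072, 0.1588, 0.0519]
ee_rot: [3.14, 0.003, 2.964]
wrist_force: [-0.5, -0.1, -0.4]
width: 0.0007
finger_force: 0.0
```

Run:
```python
from h import *
t=snap('top'); s=snap('side'); o=robot.get_obs(); print(o['tool_pos'],o['wrist_force'])
a=cv2.resize(t['image'][180:270,195:295,::-1],(500,450),interpolation=2); b=cv2.resize(s['image'][200:300,225:325,::-1],(300,300),interpolation=2)
cv2.imwrite('pics/c1.png',np.hstack([a,cv2.copyMakeBorder(b,0,150,0,0,0)]))
```

```text
[0.50599781 0.15876405 0.05110933] [-0.26042427  0.36365573 -0.34669013]
```

View pics/c1.png

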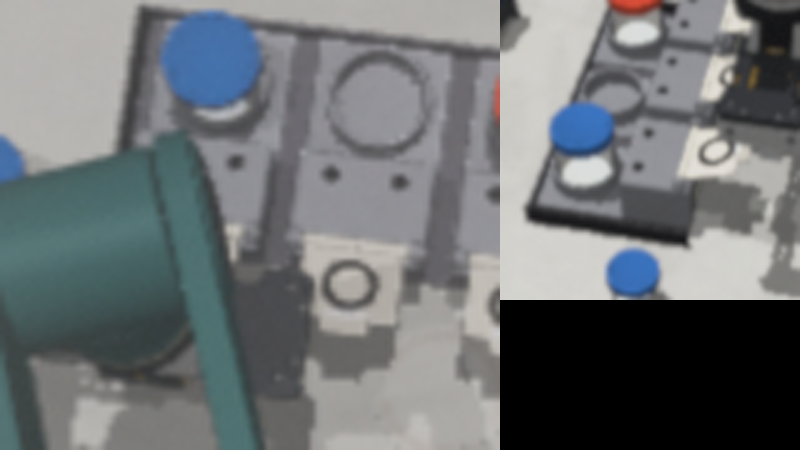

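The picture shows the fingers just short of the left tab. Feeling for contact next.

Request:
carry_out --steps '[[[-0.003,0,0],0,1],[[-0.006,0,0],0,1],[[-0.008,0,0],0,1],[[-0.008,0,0],0,1]]'

```text
time: 3.02
tool_pos: [0.5134, 0.1573, 0.0502]
ee_rot: [3.142, -0.0, 2.965]
wrist_force: [0.4, -0.8, -0.1]
width: 0.0004
finger_force: 0.0
```

Request:
carry_out --steps '[[[-0.001,0,0],0,1],[[-0.002,0,0],0,1],[[-0.002,0,0],0,1]]'

```text
time: 3.4
tool_pos: [0.5153, 0.1569, 0.0503]
ee_rot: [3.141, 0.0, 2.965]
wrist_force: [0.5, -0.4, -1.4]
width: 0.0002
finger_force: 0.0
```

Request:
carry_out --steps '[[[-0.001,0,0],0,1],[[-0.002,0,0],0,1],[[-0.002,0,0],0,1]]'

```text
time: 3.78
tool_pos: [0.5155, 0.1569, 0.0498]
ee_rot: [-3.141, -0.004, 2.965]
wrist_force: [-5.5, 0.0, 1.2]
width: 0.0004
finger_force: 2.6
```

Request:
carry_out --steps '[[[-0.001,0,0],0,1],[[-0.002,0,0],0,1],[[-0.002,0,0],0,1]]'

```text
time: 4.15
tool_pos: [0.5154, 0.1569, 0.0492]
ee_rot: [-3.141, -0.009, 2.965]
wrist_force: [-9.1, 1.3, 3.5]
width: 0.0005
finger_force: 4.5
```

Request:
carry_out --steps '[[[-0.001,0,-0.003],0,1],[[-0.0015,0,-0.006],0,1],[[-0.0025,0,-0.009],0,1],[[-0.004,0,-0.012],0,1],[[-0.005,0,-0.0145],0,1],[[-0.0065,0,-0.017],0,1],[[-0.0065,0,-0.017],0,1]]'

```text
time: 5.03
tool_pos: [0.5238, 0.1554, 0.0676]
ee_rot: [-3.141, -0.004, 2.965]
wrist_force: [-6.7, 1.0, 4.9]
width: 0.0004
finger_force: 3.4
```

Request:
carry_out --steps '[[[-0.004,0,-0.005],0,1],[[-0.008,0,-0.009],0,1],[[-0.013,0,-0.013],0,1],[[-0.018,0,-0.017],0,1],[[-0.023,0,-0.021],0,1],[[-0.028,0,-0.025],0,1],[[-0.033,0,-0.028],0,1],[[-0.038,0,-0.031],0,1],[[-0.043,0,-0.033],0,1],[[-0.043,0,-0.033],0,1]]'

```text
time: 6.28
tool_pos: [0.5685, 0.1475, 0.1005]
ee_rot: [3.141, 0.001, 2.965]
wrist_force: [-0.1, 0.4, -0.6]
width: 0.0004
finger_force: 0.0
```

Run:
```python
from h import *
s=snap('side'); cv2.imwrite('pics/c2.png',cv2.resize(s['image'][190:290,230:330,::-1],(500,500),interpolation=2))
```

```text
(no output)
```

View pics/c2.png

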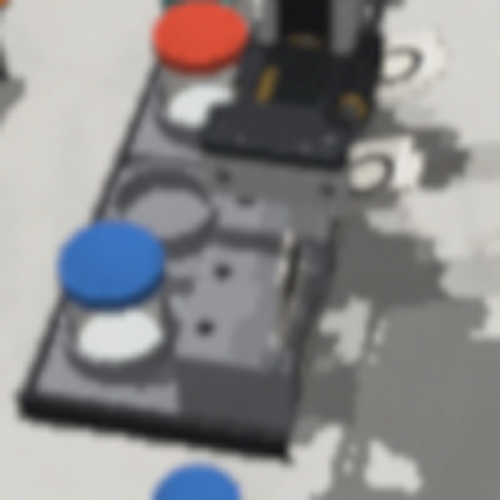

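The plate stands almost edge-on at (290,285), so it is nearly upright. Pushing it over and down next.

Request:
carry_out --steps '[[[-0.008,0,0],0,1],[[-0.014,0,0],0,1],[[-0.02,0,0],0,1],[[-0.026,0,0],0,1],[[-0.032,0,0],0,1],[[-0.038,0,0],0,1],[[-0.043,0,0.002],0,1],[[-0.045,0,0.006],0,1],[[-0.046,0,0.01],0,1],[[-0.047,0,0.014],0,1]]'

```text
time: 7.58
tool_pos: [0.614, 0.1393, 0.0858]
ee_rot: [-3.142, -0.0, 2.965]
wrist_force: [0.0, -0.1, 0.1]
width: 0.0006
finger_force: 0.0
```

Request:
carry_out --steps '[[[-0.001,0,0.003],0,1],[[-0.002,0,0.006],0,1],[[-0.002,0,0.009],0,1],[[-0.002,0,0.012],0,1],[[-0.002,0,0.015],0,1],[[-0.002,0,0.017],0,1],[[-0.002,0,0.018],0,1],[[-0.002,0,0.018],0,1]]'

```text
time: 8.57
tool_pos: [0.6161, 0.1389, 0.0682]
ee_rot: [3.142, -0.0, 2.965]
wrist_force: [-0.3, 0.2, 0.9]
width: 0.0004
finger_force: 0.0
```

Creeping down to the stop.

Request:
carry_out --steps '[[[0,0,0.001],0,1],[[0,0,0.002],0,1],[[0,0,0.003],0,1],[[0,0,0.004],0,1],[[0,0,0.004],0,1]]'

```text
time: 9.2
tool_pos: [0.6161, 0.1389, 0.0641]
ee_rot: [3.142, -0.0, 2.965]
wrist_force: [0.0, -0.3, 0.2]
width: 0.0006
finger_force: 0.0
```

Request:
carry_out --steps '[[[0,0,0.001],0,1],[[0,0,0.002],0,1],[[0,0,0.002],0,1]]'

```text
time: 9.57
tool_pos: [0.616, 0.1389, 0.0621]
ee_rot: [-3.142, -0.0, 2.965]
wrist_force: [0.3, -0.1, 0.1]
width: 0.0002
finger_force: 0.0
```

Request:
carry_out --steps '[[[0,0,0.001],0,1],[[0,0,0.002],0,1],[[0,0,0.002],0,1]]'

```text
time: 9.95
tool_pos: [0.6161, 0.1389, 0.0601]
ee_rot: [-3.142, -0.0, 2.965]
wrist_force: [-0.3, -0.2, 0.6]
width: 0.0006
finger_force: 0.0
```

Run:
```python
from h import *
s=snap('side'); cv2.imwrite('pics/c3.png',cv2.resize(s['image'][190:290,230:330,::-1],(500,500),interpolation=2))
```

```text
(no output)
```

View pics/c3.png

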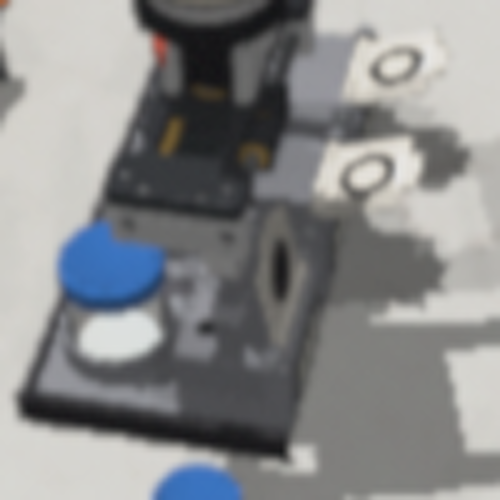

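The picture shows the plate still roughly upright, disc visible at (280,265), with the fingers beyond it. So they passed it. Measuring the plate's lean from depth.

```bash
cat >> h.py <<'E'
X=np.array([.9845,-.1754]);Y=np.array([.1754,.9845]);PL=np.array([.581,.1447]);PR=np.array([.545,-.0525])
def rack(p,o): d=p[:2]-o; return np.array([d@X,d@Y,p[2]])
E
python3 - <<'E'
from h import *
s=snap('side'); im=s['image']
for (a,b) in [(258,300),(270,215),(280,220),(265,250),(280,300),(290,280),(270,330),(300,250),(200,300),(185,290),(200,270),(210,250),(190,260),(215,300),(180,220),(180,310)]:
    u,v=230+a/5,190+b/5
    print((a,b),im[int(v),int(u)],(rack(depth(s,u,v),PL)*1000).round())
E
```

```text
(258, 300) [81 81 82] [15.  1. 62.]
(270, 215) [103 101  98] [  9.  -7. 121.]
(280, 220) [101 100  95] [  6. -19. 107.]
(265, 250) [103 101  97] [  8.  11. 113.]
(280, 300) [91 88 85] [ 1. 10. 75.]
(290, 280) [106 104 100] [-1. -8. 72.]
(270, 330) [109 108 104] [ 1. 34. 77.]
(300, 250) [89 89 91] [ -2. -32.  71.]
(200, 300) [148 148 153] [47.  6. 61.]
(185, 290) [ 99  98 102] [ 72. -47.   8.]
(200, 270) [128 129 132] [ 53. -17.  60.]
(210, 250) [110 110 110] [ 18.  80. 181.]
(190, 260) [123 123 128] [ 73. -67.  13.]
(215, 300) [95 95 99] [39.  5. 61.]
(180, 220) [105 105 105] [ 29.  88. 207.]
(180, 310) [134 136 141] [ 70. -28.  11.]
```

The plate stopped at about 1.72 rad, with its top edge at z 0.121. That fits the closed fingertips ending about 20 mm above the reported TCP. I'll lift, go back and push again lower.

Request:
carry_out --steps '[[[0,0,-0.04],0,1],[[0,0,-0.08],0,1],[[0,0,-0.11],0,1],[[0.04,0,-0.11],0,1],[[0.085,0,-0.11],0,1],[[0.085,0,-0.07],0,1],[[0.085,0,-0.03],0,1],[[0.085,0,-0.015],0,1],[[0.085,0,-0.015],0,1]]'

```text
time: 11.18
tool_pos: [0.5319, 0.1537, 0.0745]
ee_rot: [-3.141, -0.002, 2.965]
wrist_force: [-0.1, -0.2, -0.0]
width: 0.0005
finger_force: 0.0
```

Request:
carry_out --steps '[[[-0.01,0,0],0,1],[[-0.02,0,0],0,1],[[-0.03,0,0],0,1],[[-0.04,0,0],0,1],[[-0.048,0,0],0,1],[[-0.054,0,0],0,1],[[-0.06,0,0],0,1],[[-0.066,0,0],0,1],[[-0.07,0,0],0,1],[[-0.07,0,0],0,1]]'

```text
time: 12.42
tool_pos: [0.6019, 0.1415, 0.0754]
ee_rot: [3.141, 0.001, 2.965]
wrist_force: [0.4, 0.2, 0.7]
width: 0.0002
finger_force: 0.0
```

Run:
```python
from h import *
s=snap('side'); cv2.imwrite('pics/c4.png',cv2.resize(s['image'][190:290,230:330,::-1],(500,500),interpolation=2))
o=robot.get_obs();print((rack(o['tool_pos'],PL)*1000).round(1),o['wrist_force'].round(1) )
```

```text
[20.9  0.5 75.4] [-0.5 -0.2  0.3]
```

View pics/c4.png

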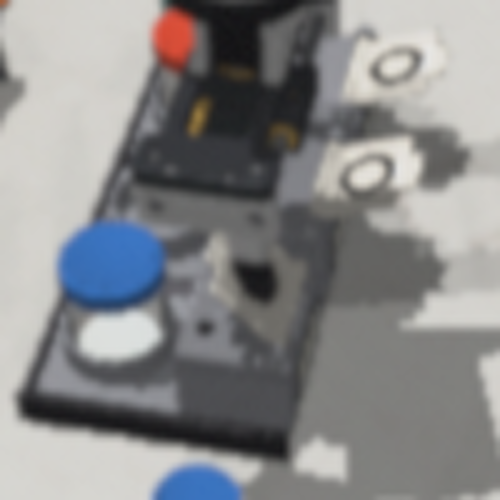

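The plate is now leaning well back, with the disc at (258,280). Continuing over and down.

Request:
carry_out --steps '[[[-0.005,0,0.002],0,1],[[-0.009,0,0.006],0,1],[[-0.012,0,0.01],0,1],[[-0.013,0,0.014],0,1],[[-0.013,0,0.018],0,1],[[-0.013,0,0.021],0,1],[[-0.013,0,0.023],0,1],[[-0.013,0,0.023],0,1]]'

```text
time: 13.48
tool_pos: [0.614, 0.1393, 0.0521]
ee_rot: [-3.142, -0.0, 2.965]
wrist_force: [0.9, 0.6, -0.6]
width: 0.0005
finger_force: 0.0
```

Request:
carry_out --steps '[[[0,0,0.0015],0,1],[[0,0,0.003],0,1],[[0,0,0.003],0,1]]'

```text
time: 13.85
tool_pos: [0.6141, 0.1393, 0.0492]
ee_rot: [3.141, -0.0, 2.965]
wrist_force: [0.4, -0.2, 0.1]
width: 0.0002
finger_force: 0.1
```

Request:
carry_out --steps '[[[0,0,0.0015],0,1],[[0,0,0.003],0,1],[[0,0,0.003],0,1]]'

```text
time: 14.22
tool_pos: [0.614, 0.1393, 0.046]
ee_rot: [-3.142, -0.0, 2.965]
wrist_force: [-0.6, -0.1, -0.1]
width: 0.0004
finger_force: 0.0
```

Request:
carry_out --steps '[[[0,0,0.001],0,1],[[0,0,0.002],0,1],[[0,0,0.002],0,1]]'

```text
time: 14.6
tool_pos: [0.6141, 0.1393, 0.0441]
ee_rot: [3.142, -0.0, 2.965]
wrist_force: [0.5, -0.3, 0.4]
width: 0.0005
finger_force: 0.0
```

```bash
cat > m.py <<'E'
from h import *
import sys
o=globals()[sys.argv[1]]
s=snap('side'); im=s['image']; a,b,c,d=map(int,sys.argv[2:6])
for v in range(c,d,3):
    print(v,[tuple((rack(depth(s,u,v),o)*1000).round().astype(int))+(int(im[v,u].mean()),) for u in range(a,b,5)])
E
python3 m.py PL 268 294 236 262
```

```text
236 [(np.int64(25), np.int64(89), np.int64(202), 41), (np.int64(12), np.int64(90), np.int64(205), 50), (np.int64(0), np.int64(90), np.int64(207), 46), (np.int64(24), np.int64(-56), np.int64(59), 76), (np.int64(10), np.int64(-59), np.int64(59), 76), (np.int64(-5), np.int64(-59), np.int64(62), 77)]
239 [(np.int64(26), np.int64(88), np.int64(191), 102), (np.int64(13), np.int64(88), np.int64(194), 88), (np.int64(1), np.int64(86), np.int64(194), 89), (np.int64(24), np.int64(-56), np.int64(46), 75), (np.int64(10), np.int64(-57), np.int64(48), 74), (np.int64(-5), np.int64(-58), np.int64(50), 74)]
242 [(np.int64(27), np.int64(84), np.int64(177), 105), (np.int64(16), np.int64(80), np.int64(175), 104), (np.int64(3), np.int64(82), np.int64(179), 99), (np.int64(17), np.int64(-27), np.int64(65), 93), (np.int64(4), np.int64(-30), np.int64(65), 91), (np.int64(-9), np.int64(-39), np.int64(58), 77)]
245 [(np.int64(55), np.int64(-6), np.int64(66), 173), (np.int64(36), np.int64(12), np.int64(89), 110), (np.int64(4), np.int64(80), np.int64(167), 106), (np.int64(15), np.int64(-16), np.int64(65), 104), (n
[... 880 characters left out ...]
 124), (np.int64(-4), np.int64(9), np.int64(59), 107), (np.int64(-10), np.int64(-32), np.int64(16), 92)]
257 [(np.int64(46), np.int64(31), np.int64(60), 131), (np.int64(33), np.int64(30), np.int64(62), 97), (np.int64(19), np.int64(30), np.int64(65), 116), (np.int64(5), np.int64(29), np.int64(66), 119), (np.int64(-7), np.int64(21), np.int64(60), 92), (np.int64(-10), np.int64(-33), np.int64(1), 97)]
260 [(np.int64(44), np.int64(42), np.int64(60), 124), (np.int64(30), np.int64(42), np.int64(64), 80), (np.int64(17), np.int64(38), np.int64(61), 115), (np.int64(3), np.int64(40), np.int64(67), 97), (np.int64(-159), np.int64(693), np.int64(837), 85), (np.int64(-12), np.int64(-21), np.int64(2), 115)]
```

The plate is nearly flat. Pressing gently until I feel the stop.

Request:
carry_out --steps '[[[0,0,0.001],0,1],[[0,0,0.002],0,1],[[0,0,0.002],0,1]]'

```text
time: 15.02
tool_pos: [0.6142, 0.1393, 0.0426]
ee_rot: [3.141, 0.0, 2.965]
wrist_force: [-1.2, -0.2, 2.1]
width: 0.0005
finger_force: 1.0
```

Request:
carry_out --steps '[[[0,0,0.001],0,1],[[0,0,0.0015],0,1],[[0,0,0.0015],0,1]]'

```text
time: 15.4
tool_pos: [0.6143, 0.1393, 0.0424]
ee_rot: [3.141, 0.001, 2.965]
wrist_force: [-2.9, -0.7, 6.1]
width: 0.0005
finger_force: 3.4
```

Firm stop at TCP z 0.0424, so the real tip is about 21 mm above the TCP. Lifting and going to the right holder.

Request:
carry_out --steps '[[[0,0,-0.04],0,1],[[0,0,-0.09],0,1],[[0.03,-0.04,-0.1],0,1],[[0.07,-0.08,-0.1],0,1],[[0.1,-0.12,-0.1],0,1],[[0.12,-0.16,-0.1],0,1],[[0.12,-0.2,-0.1],0,1],[[0.12,-0.2,-0.05],0,1],[[0.12,-0.2,0.005],0,1],[[0.12,-0.2,0.005],0,1]]'

```text
time: 16.65
tool_pos: [0.4562, -0.0357, 0.031]
ee_rot: [3.141, -0.011, 2.964]
wrist_force: [0.6, -0.3, 0.6]
width: 0.0003
finger_force: 0.0
```

```bash
python3 - <<'E'
from h import *
s=snap('side'); o=robot.get_obs();print((rack(o['tool_pos'],PR)*1000).round(1),o['wrist_force'].round(1))
a=cv2.resize(s['image'][175:295,230:330,::-1],(400,480),interpolation=2);t=snap('top'); b=cv2.resize(t['image'][180:280,200:280,::-1],(384,480),interpolation=2)
cv2.imwrite('pics/c5.png',np.hstack([a,b]))
E
python3 m.py PL 268 294 236 262 | sed 's/np.int64//g'
```

```text
[-87.3   1.   34.4] [0.8 0.1 0.7]
236 [((75), (-76), (29), 99), ((54), (-57), (51), 84), ((39), (-58), (54), 98), ((24), (-57), (57), 114), ((10), (-58), (59), 131), ((-5), (-58), (62), 94)]
239 [((76), (-76), (16), 76), ((48), (-36), (62), 125), ((39), (-57), (42), 93), ((25), (-58), (44), 82), ((10), (-59), (46), 89), ((-5), (-57), (51), 80)]
242 [((73), (-67), (13), 137), ((45), (-22), (64), 214), ((30), (-21), (68), 207), ((18), (-28), (64), 183), ((3), (-28), (67), 155), ((-9), (-37), (60), 87)]
245 [((55), (-6), (67), 200), ((42), (-10), (65), 188), ((29), (-13), (65), 120), ((14), (-13), (68), 215), ((1), (-18), (66), 210), ((-10), (-31), (55), 93)]
248 [((53), (5), (66), 220), ((38), (5), (69), 63), ((26), (-1), (66), 41), ((12), (-3), (67), 134), ((-1), (-5), (67), 194), ((-10), (-33), (40), 73)]
251 [((50), (15), (65), 218), ((37), (12), (66), 75), ((23), (11), (68), 41), ((10), (8), (67), 169), ((-4), (5), (66), 176), ((-10), (-33), (27), 73)]
254 [((47), (26), (66), 210), ((34), (22), (65), 212), ((21), (19), (64), 178), ((8), (15), (62), 218), ((-5), (12), (62), 144), ((-10), (-29), (19), 110)]
257 [((46), (34), (63), 154), ((33), (29), (61), 178), ((19), (29), (63), 212), ((6), (26), (64), 213), ((-7), (20), (59), 131), ((-10), (-32), (2), 96)]
260 [((45), (39), (57), 137), ((30), (40), (61), 143), ((17), (39), (63), 143), ((2), (44), (72), 131), ((-9), (32), (61), 117), ((-12), (-22), (1), 111)]
```

View pics/c5.png

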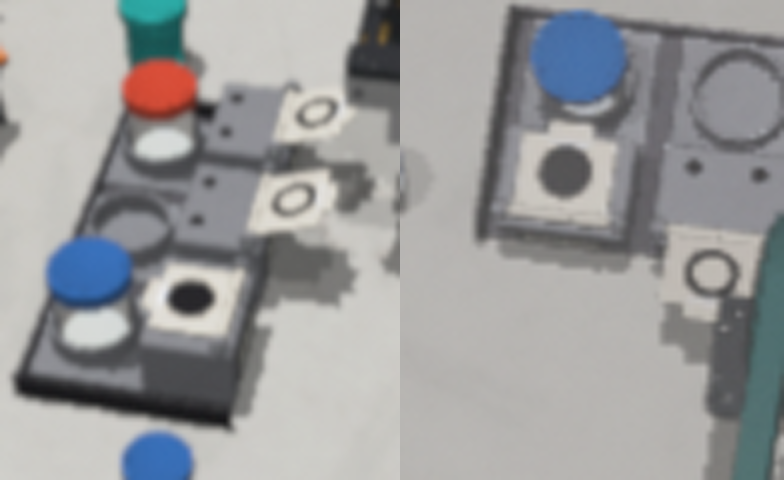

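The left plate lies flat, disc up at (190,297) in the left panel and (565,172) in the right, with its jar undisturbed. Now feeling for the right tab.

Request:
carry_out --steps '[[[-0.006,0,0],0,1],[[-0.012,0,0],0,1],[[-0.017,0,0],0,1],[[-0.019,0,0],0,1],[[-0.02,0,0],0,1],[[-0.02,0,0],0,1]]'

```text
time: 17.55
tool_pos: [0.4804, -0.04, 0.0356]
ee_rot: [3.142, -0.0, 2.965]
wrist_force: [-0.6, -0.6, -0.1]
width: 0.0006
finger_force: 0.0
```

Request:
carry_out --steps '[[[-0.001,0,0],0,1],[[-0.002,0,0],0,1],[[-0.003,0,0],0,1],[[-0.003,0,0],0,1]]'

```text
time: 18.05
tool_pos: [0.4807, -0.04, 0.0349]
ee_rot: [-3.142, -0.007, 2.965]
wrist_force: [-6.7, -0.1, 2.2]
width: 0.0009
finger_force: 3.5
```

Request:
carry_out --steps '[[[-0.001,0,-0.003],0,1],[[-0.0015,0,-0.006],0,1],[[-0.0025,0,-0.009],0,1],[[-0.004,0,-0.012],0,1],[[-0.0055,0,-0.0145],0,1],[[-0.0075,0,-0.017],0,1],[[-0.0075,0,-0.017],0,1]]'

```text
time: 18.92
tool_pos: [0.4908, -0.0418, 0.0536]
ee_rot: [3.142, -0.0, 2.965]
wrist_force: [-5.9, 1.5, 4.3]
width: 0.0008
finger_force: 2.7
```

Request:
carry_out --steps '[[[-0.004,0,-0.005],0,1],[[-0.008,0,-0.009],0,1],[[-0.013,0,-0.012],0,1],[[-0.018,0,-0.015],0,1],[[-0.023,0,-0.018],0,1],[[-0.028,0,-0.02],0,1],[[-0.033,0,-0.022],0,1],[[-0.039,0,-0.022],0,1],[[-0.045,0,-0.022],0,1],[[-0.045,0,-0.022],0,1]]'

```text
time: 20.18
tool_pos: [0.5357, -0.0499, 0.0747]
ee_rot: [3.141, 0.0, 2.965]
wrist_force: [0.5, -0.1, -0.1]
width: 0.0003
finger_force: 0.0
```

```bash
python3 - <<'E'
from h import *
o=robot.get_obs();print((rack(o['tool_pos'],PR)*1000).round(1))
E
python3 m.py PR 282 320 196 216 | sed 's/np.int64//g'
```

```text
[-9.6  0.9 74.7]
196 [((82), (-95), (5), 201), ((50), (-31), (62), 160), ((35), (-37), (60), 171), ((33), (-109), (2), 156), ((-5), (6), (100), 95), ((-20), (2), (99), 133), ((-18), (-119), (2), 174), ((-35), (-121), (2), 176)]
199 [((80), (-84), (1), 175), ((46), (-13), (65), 121), ((32), (-22), (60), 142), ((16), (-23), (61), 125), ((0), (-23), (64), 89), ((-4), (-102), (0), 173), ((-21), (-104), (0), 175), ((-37), (-108), (0), 188)]
202 [((72), (-52), (16), 37), ((44), (-3), (61), 145), ((29), (-5), (62), 143), ((14), (-11), (59), 124), ((-3), (-5), (67), 85), ((-7), (-84), (2), 163), ((-23), (-90), (-1), 174), ((-40), (-91), (1), 194)]
205 [((-158), (894), (837), 95), ((41), (13), (62), 142), ((26), (7), (60), 146), ((10), (7), (62), 125), ((-5), (4), (62), 95), ((-9), (-69), (2), 109), ((-26), (-72), (2), 109), ((-43), (-72), (4), 110)]
208 [((55), (24), (57), 138), ((39), (23), (59), 101), ((23), (23), (62), 131), ((8), (18), (60), 130), ((-7), (18), (62), 80), ((-12), (-52), (3), 120), ((-28), (-56), (2), 127), ((-45), (-61), (1), 94)]
211 [((50), (42), (61), 132), ((35), (39), (61), 145), ((20), (37), (62), 127), ((4), (42), (69), 114), ((-9), (26), (57), 68), ((-15), (-39), (2), 138), ((-31), (-41), (2), 113), ((-47), (-45), (1), 108)]
214 [((51), (42), (49), 81), ((35), (43), (52), 85), ((19), (43), (55), 91), ((3), (44), (59), 91), ((-10), (30), (48), 74), ((-17), (-24), (2), 106), ((-34), (-24), (5), 109), ((-49), (-29), (3), 119)]
```

The fingertip at z of about 0.098 agrees, and the plate is upright, edge-on to the camera. Pushing over.

Request:
carry_out --steps '[[[-0.006,0,0],0,1],[[-0.012,0,0],0,1],[[-0.018,0,0],0,1],[[-0.024,0,0],0,1],[[-0.03,0,0],0,1],[[-0.035,0,0.002],0,1],[[-0.039,0,0.006],0,1],[[-0.042,0,0.01],0,1],[[-0.043,0,0.014],0,1],[[-0.043,0,0.017],0,1]]'

```text
time: 21.48
tool_pos: [0.5776, -0.0574, 0.0575]
ee_rot: [3.142, 0.0, 2.965]
wrist_force: [-0.2, 0.6, 0.1]
width: 0.0003
finger_force: 0.2
```

Request:
carry_out --steps '[[[0,0,0.002],0,1],[[0,0,0.004],0,1],[[0,0,0.006],0,1],[[0,0,0.008],0,1],[[0,0,0.01],0,1],[[0,0,0.012],0,1],[[0,0,0.013],0,1],[[0,0,0.013],0,1]]'

```text
time: 22.48
tool_pos: [0.5774, -0.0573, 0.0446]
ee_rot: [3.141, -0.001, 2.965]
wrist_force: [0.0, -0.2, -0.7]
width: 0.0006
finger_force: 0.0
```

Request:
carry_out --steps '[[[0,0,0.001],0,1],[[0,0,0.002],0,1],[[0,0,0.002],0,1]]'

```text
time: 22.85
tool_pos: [0.5775, -0.0573, 0.0426]
ee_rot: [3.141, -0.0, 2.965]
wrist_force: [0.4, -0.7, -0.1]
width: 0.0003
finger_force: 0.0
```

Request:
carry_out --steps '[[[0,0,0.001],0,1],[[0,0,0.0015],0,1],[[0,0,0.0015],0,1]]'

```text
time: 23.22
tool_pos: [0.5775, -0.0574, 0.0425]
ee_rot: [-3.142, 0.0, 2.965]
wrist_force: [-2.8, 0.5, 5.7]
width: 0.001
finger_force: 2.7
```

Request:
carry_out --steps '[[[0,0,0.001],0,1],[[0,0,0.0015],0,1],[[0,0,0.0015],0,1]]'

```text
time: 23.6
tool_pos: [0.5776, -0.0573, 0.0423]
ee_rot: [-3.142, 0.001, 2.965]
wrist_force: [-4.5, 1.4, 9.9]
width: 0.0008
finger_force: 5.1
```

It reached the stop at the same height. Lifting, backing away and checking.

Request:
carry_out --steps '[[[0,0,-0.02],0,1],[[0,0,-0.06],0,1],[[0,0,-0.11],0,1],[[0.05,0,-0.13],0,1],[[0.1,0,-0.13],0,1],[[0.15,0,-0.13],0,1],[[0.2,0,-0.13],0,1],[[0.22,0,-0.13],0,1],[[0.22,0,-0.13],0,1],[[0.22,0,-0.13],0,1]]'

```text
time: 24.85
tool_pos: [0.3617, -0.0189, 0.1698]
ee_rot: [3.142, 0.001, 2.965]
wrist_force: [0.5, 0.2, -0.5]
width: 0.0004
finger_force: 0.0
```

Run:
```python
from h import *
s=snap('side'); a=cv2.resize(s['image'][175:295,230:330,::-1],(400,480),interpolation=2);t=snap('top'); b=cv2.resize(t['image'][170:270,200:280+50,::-1],(400,308),interpolation=2)
cv2.imwrite('pics/c6.png',np.hstack([a,cv2.copyMakeBorder(b,0,172,0,0,0)]))
for n,p in dict(lidL=(237,192),lidR=(303,203)).items(): print(n,depth(t,*p).round(3))
for o in(PL,PR): 
  for n,x in (('pivot',.01),('tab',.056)):
    w=np.append(o+X*x,.064); c=cv2.projectPoints(w[None],cv2.Rodrigues(np.array(s['R']))[0],np.array(s['t']),np.array(s['mtx']),np.array(s['D']))[0].ravel(); print(n,(rack(depth(s,*c),o)*1000).round(1))
```

```text
lidL [0.676 0.127 0.076]
lidR [ 0.631 -0.069  0.08 ]
pivot [10.3 -1.3 62.6]
tab [56.1 -0.5 63.5]
pivot [ 9.7  1.4 65.2]
tab [55.9  0.4 64.3]
```

View pics/c6.png

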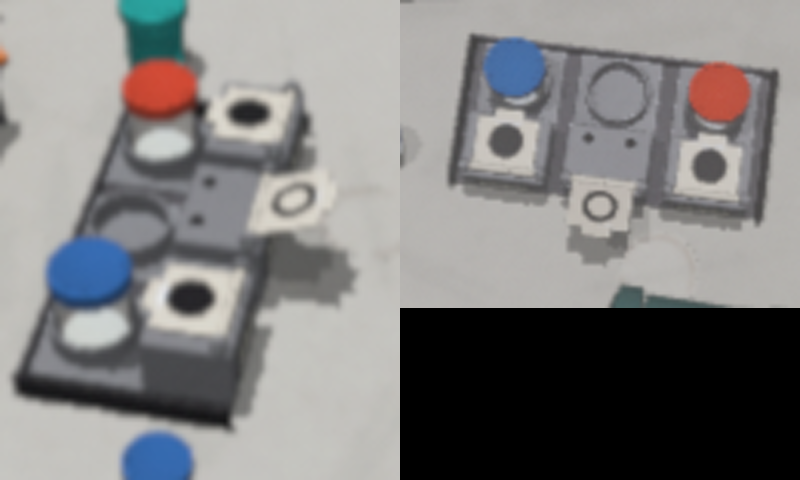

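Both discs show flat, at (190,297) and (250,112) in the side panel. The middle ring at (295,200) is unchanged and the jars are in place.

```bash
python3 -c "
from bench import robot
print(robot.close_job())"
```

```text
the job is handed in; nothing more can be done
None
```

I flipped the markers at the two holders with jars (blue lid on the left, red lid on the right); both lie flat with the disc up. The middle marker and both jars looked unmoved in the last pictures, nothing beside the rack was touched, and I handed the job in at about 25 s.

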